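# Start the self-tapping wing screw in the ventilator's mounting pad

## Task

Take the black-winged self-tapping screw out of the wooden parts holder and stand it point-down in the pilot hole of the grey pad on the white chassis. Push it firmly straight down (about 17 N, never past 22 N: the rubber under the hole must not be crushed) while turning it clockwise a good three quarters of a turn in all, so that it cuts its first thread; then let go and leave it standing upright in the hole without disturbing the other things on the bench.

Things in the scene. Friction and masses are not known exactly. Their poses are not given: they have to be found in the camera images.
- screw: Loose self-tapping wing screw, 60 g, standing upright in a hole of the parts holder. Origin at its point, z up along it. Steel shank 10 mm wide, z = 0 to 44 mm (its blunt point, 9 mm wide, has four cutting edges); on top a black flat wing 42 mm long (its x), 12 mm thick (its y), 26 mm tall, z = 44 to 70 mm. Grip the wing's flat sides from above, closing along its y, with 60 N or more
- screw_tip (a point): The screw's point (same place as its origin), z up along the screw
- screw_wing (a point): The middle of the wing, 57 mm above the point, where to grip
- holder: Wooden parts holder, fixed, a block 120 x 50 x 30 mm, origin under its centre, x along its length. The wing screw stands in the hole 30 mm to its -x (24 mm deep, 12 mm wide: lift it 35 mm to clear); a short hex bolt stands in the hole 35 mm to its +x
- chassis: White sheet-metal chassis of a ventilator, fixed, 220 x 260 mm, top face 60 mm high, origin under its centre. It carries the grey pad (70 x 85 x 30 mm, 20 mm to its -x from the centre) and, along its +x edge, a lying cream cylinder whose top is 112 mm high
- pilot_mouth (a point): Centre of the pilot hole's mouth in the pad's top, 98 mm above the bench; z up. Hole vertical, 11.5 mm wide. A rubber-backed core waits 15 to 26 mm below the mouth (varies, not measured: feel for it); there the point lands. Pushed less than about 10 to 14 N (varies) the edges skip and only spin on it; pushed harder they bite and sink 4 mm a turn, so follow it down to keep up the push
- core (a joint): How far the rubber-backed core in the pilot hole is pressed down by the point, m: 0 when free, about 0.12 mm per N (near 2 mm at 17 N). It springs back up when let go
- thread (a joint): Thread cut so far, rad of clockwise turning (seen from above) under bite: 0 at the start, at most 6.28. The first quarter turn may pass before the edges catch, and they slip a little: three quarters of a turn of the wing (4.7 rad) in all, under a steady 17 N, in one or several grips, gives 2.5 rad or more. Turning without push cuts nothing. More is no harm
- bolt: Short steel hex bolt, 34 mm long, in the other hole of the holder; leave it
- tape: Roll of yellow tape, 72 mm wide, 22 mm high; leave it
- sprayer: Blue bottle, 68 mm wide, 150 mm tall or a little more, origin under it; leave it
- driver: Screwdriver 200 mm long, lying on the bench at the robot's right; leave it
- meter: Black hand meter 75 x 150 x 36 mm; leave it
- cap: White round cap, 32 mm wide, 14 mm high, lying on the chassis at its -y side; leave it
- manual: Closed paper manual, 210 x 150 x 12 mm, near the robot at its left; leave it
There are look-alikes about, which are no part of the job. What is shaped like the screw but blue is not meant.

How it is judged:
On the way, in this order (a step that is already met when the one before it is completed fails the run):
1. the wing screw is lifted clear of its holder (z of screw_tip in the frame of holder above 0.034 m), for 0.1 s.
2. the screw stands in the pilot hole, at least 10 mm deep (horizontal distance between screw_tip and pilot_mouth below 0.003 m and angle between screw's own z axis and vertical below 0.16 rad and z of screw_tip in the frame of pilot_mouth below -0.01 m), for 0.1 s.
3. the first thread is cut: at least 2.5 rad (143 degrees) of turning under bite (horizontal distance between screw_tip and pilot_mouth below 0.003 m and angle between screw's own z axis and vertical below 0.16 rad and value of joint thread above 2.5 rad), for 0.1 s.
At the end, for the whole second after the job is handed in: The thread has been cut by at least 2.5 rad of turning under bite, the screw is let go and at rest, standing in the pilot hole at least 14 mm deep, within 3 mm of its axis and 9 degrees of upright, and the rubber-backed core has sprung back to within 1 mm (all of step 3 and z of screw_tip in the frame of pilot_mouth below -0.014 m and value of joint core below 0.001 m and contact force between the fingers and screw below 0.1 N and linear speed of screw below 0.02 m/s); the robot touches nothing.
It fails at once if the core is pressed down more than 2.6 mm (about 22 N), crushing its rubber (value of joint core above 0.0026 m).
It fails at once if another thing on the bench is moved by more than 30 mm (distance of any of bolt, tape, sprayer, driver, meter, cap, manual from where it was at the start of the episode above 0.03 m).
It also fails if it takes over 72 s, if anything falls off the work surface, if the arm or the gripper's body presses on something with over 40 N, if the wrist force passes 120 N, or if a joint passes its speed limit or range.

## Robot

A 6-joint arm with a two-finger parallel gripper is mounted at the origin on the work surface. World frame = base frame: x ahead of the robot, y to its left, z up, the work surface at z = 0. Lengths are in m, angles in rad, forces in N, time in s.
With the tool pointing down it reaches from about 0.3 to 0.85 m from the base axis. Payload 4.2 kg.
Tool frame: the origin (TCP) lies midway between the tips of the shut fingers; the grasp point (between the pads) lies 19 mm behind it; z points along the fingers, y is the line along which they close (so a half turn about z gives the same grasp; the last joint's range is limited). The gripper opens to 91 mm and grips with 3 to 60 N. Pads are 32 mm wide; open, the fingers measure 118 mm over their backs; the gripper's body (76 mm by 178 mm) begins 60 mm behind the grasp point.
Start: joints at [1.291, 0.32, 1.565, -0, 1.257, -0.02], TCP at [0.148, 0.556, 0.187] pointing down, gripper open.
Joint ranges: [-3.11, 3.11], [-0.84, 2.01], [0.21, 2.61], [-1.34, 4.49], [0.05, 2.63], [-2.56, 2.56]. Speed limits (rad/s): [2.57, 2.57, 3.14, 3.14, 3.14, 3.14].

## Interface

Orientations are given as a unit quaternion [w, x, y, z].
In Python, from bench import state, get_image, close_job gives the robot as it stands.
- The arm moves only by the shell command python3 -m pendant 'ROWS' [FORCE]. ROWS is JSON, a list that holds one entry, the list of rows, each a list of 7 numbers: the shift along the tool's x, y, z in cm, then the turn, a rotation vector about the tool's x, y, z in degrees, then the opening, from 0 (shut) to 1 (fully open). In form: [[[tx, ty, tz, wx, wy, wz, fingers], ...]]. A call has 1 to 8 rows; each row is the pose to reach, as a shift and turn from the pose commanded when the call began, along the tool's axes at that moment; what a row does not reach only later rows make up. A row lasts 1/8 s, in which the tool goes at most 62.5 mm and 10.7 degrees, less where a joint would pass 70% of its speed; a pose out of reach is approached as far as the arm can. A call with a gripper value outside its range is refused whole. The fingers move at their own pace and stop on an object; FORCE is the grip in N (left out, the last holds). Time passes only in rows, so rows that repeat a pose let the fingers close. It gives the time, the measured TCP pose, the force, the opening and the grip force at its end, in the units of the state.
- state(): the state, without advancing time (a new reading comes with each control period).
- get_image(name): name is "side" or "top"; returns a dict with "image" (420x560x3 uint8, red, green, blue), "mtx" (3x3 intrinsics, pixels), "R" (3x3) and "t" (3): a world point X has camera coordinates R X + t. Camera axes: x right, y down, z forward; pixel columns grow to the right and rows downward; lengths in m; the calibration is good to about 2 mm. A picture is of the moment at which its call begins. There is no depth.
- close_job(): hands the job in; it is judged then, once.
The state is a dict: "clock": time; "joint_pos": joint angles; "joint_velocities": joint speeds; "joint_torque": joint torques, N m; "ee_pos": TCP position; "tool_rot": TCP orientation; "ft_force": force on the tool from outside, world axes, zero at the start; "moment": the same for the moment, N m; "grip_width": finger opening in m; "grasp_force": force on a finger pad.
Only numpy, scipy, OpenCV 4.12 (cv2) and the standard library are available. Lean on these libraries where they do the work, as an engineer would, in place of code of your own. Each camera call takes 0.05 s, during which the arm holds its last target. There are 200 camera calls.

## Working session

There is one attempt and no reset: what is moved stays moved. The work goes in short steps, Python scripts to look and compute and a shell command to move; the robot and the scene stay as the last step left them, time stands still between calls to the robot, and variables do not carry over. Pictures are saved under pics/ and viewed, at most 10 in all, crops included, and the job is handed in when it is done.

```bash
mkdir -p pics; ls; python3 - <<'E'
from bench import state,get_image
import cv2,pickle
for n in("side","top"):
    d=get_image(n);cv2.imwrite(f"pics/{n}0.png",d["image"][:,:,::-1]);pickle.dump(d,open(f"{n}0.pkl","wb"))
    print(n,d["mtx"].tolist(),d["R"].tolist(),d["t"].tolist())
s=state();print({k:s[k] for k in s})
E
```

```text
pics
side [[431.4443746835221, 0.0, 275.75298422914335], [0.0, 431.4443746835221, 206.4912576235151], [0.0, 0.0, 1.0]] [[-0.9552769946630019, -0.2954721156083177, 0.011920250230942796], [-0.18755721901797956, 0.5742322742344296, -0.7969188069193729], [0.2286222934489658, -0.7635139318476776, -0.6039688094700216]] [0.510159640621973, 0.21851920866853627, 1.091430699553631]
top [[520.5233179351159, 0.0, 285.0948886818397], [0.0, 520.5233179351159, 208.24716553325672], [0.0, 0.0, 1.0]] [[0.01791147331674763, -0.999834442599928, -0.0032041402145813664], [-0.9833220476092082, -0.01703538265179311, -0.18107331781226466], [0.18098875602991982, 0.006393991616998539, -0.9834643801693806]] [-0.05237852554325409, 0.5458044760008227, 1.5390018604112916]
{'clock': 0.1, 'joint_pos': array([ 1.29101001e+00,  3.20272622e-01,  1.56557261e+00, -2.65766847e-05,
        1.25737732e+00, -1.99725385e-02]), 'joint_velocities': array([-0.00037043, -0.00070272, -0.00450083,  0.00123088,  0.00186059,
        0.0014741 ]), 'joint_torque': array([ 9.28469526e-04, -4.13331342e+01, -2.32509685e+01,  7.30613549e-02,
        4.22329945e-02, -5.97899952e-05]), 'ee_pos': array([0.14757393, 0.55522766, 0.18627268]), 'tool_rot': array([-1.09191307e-04,  1.29537699e-01,  9.91574163e-01, -8.07699644e-04]), 'ft_force': array([-0.13503042,  0.5123416 ,  0.60861551]), 'moment': array([0.02135827, 0.00024026, 0.0423199 ]), 'grasp_force': 0.0, 'grip_width': 0.09125872368610984}
```

View pics/side0.png

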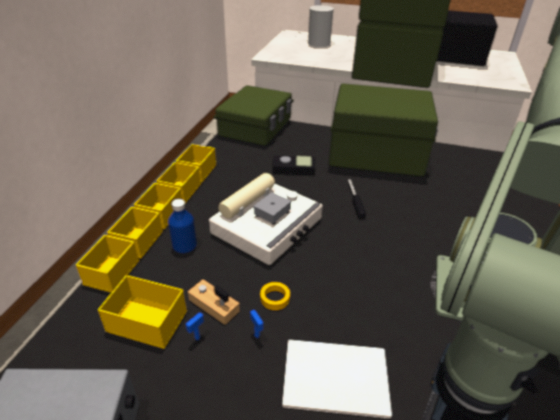

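View pics/top0.png

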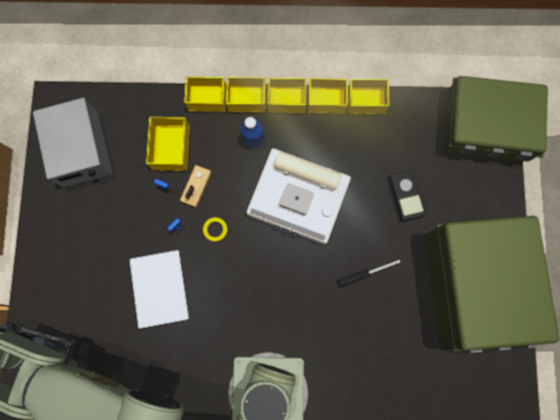

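The side view shows the holder at about (213,300), the pad at (272,206) and a tape roll at (275,295). In the top view the holder is at (195,186) and the pad at (297,198).

Screw candidates:
- Black wing in the wooden holder: side (222,294), top (190,191). This one fits, being black and standing in the holder.
- Two blue look-alikes: side (195,323) and (257,318), top (161,184) and (174,225). Not meant.

I'll confirm this in one enlarged crop.

```bash
python3 - <<'E'
import cv2,numpy as np
s=cv2.imread("pics/side0.png");t=cv2.imread("pics/top0.png")
c=lambda im,x,y,w,h:cv2.resize(im[y:y+h,x:x+w],(400,300),interpolation=cv2.INTER_CUBIC)
cv2.imwrite("pics/crop1.png",np.vstack([np.hstack([c(s,180,270,80,60),c(t,165,158,60,45)]),np.hstack([c(s,240,180,60,45),c(t,270,175,60,45)])]))
E
```

```text
(no output)
```

View pics/crop1.png

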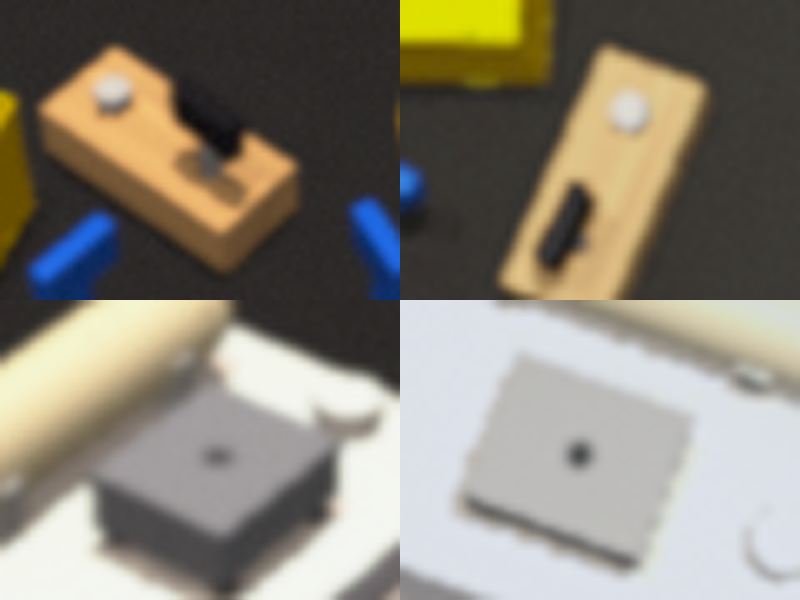

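The crop confirms the black wing screw standing in the wooden holder beside a pale hex bolt. The pilot hole shows at side about (273,203) and top about (297,198). Next I measure by masks and two-view rays.

```bash
cat > h.py <<'E'
import cv2,numpy as np
def P(d): return d["mtx"]@np.c_[d["R"],d["t"]]
def plane(d,uv,z):
    r=d["R"].T@np.linalg.inv(d["mtx"])@np.array([uv[0],uv[1],1.]);c=-d["R"].T@d["t"]
    return c+r*(z-c[2])/r[2]
def tri(a,ua,b,ub):
    X=cv2.triangulatePoints(P(a),P(b),np.array(ua,float).reshape(2,1),np.array(ub,float).reshape(2,1)).ravel();return X[:3]/X[3]
def proj(d,X): p=P(d)@np.r_[X,1];return p[:2]/p[2]
def blob(m,near):
    n,l,st,c=cv2.connectedComponentsWithStats(m.astype(np.uint8))
    k=min((i for i in range(1,n) if st[i,4]>5),key=lambda i:np.hypot(*(c[i]-near)));return l==k,c[k],st[k]
def cen(d,box,thr,near):
    x,y,w,h=box;g=d["image"].max(2)[y:y+h,x:x+w]
    m,c,s=blob(g<thr,np.array(near)-[x,y]);M=np.zeros(d["image"].shape[:2],bool);M[y:y+h,x:x+w]=m
    # soft weights for subpixel
    return M,c+[x,y],s
E
python3 - <<'E'
from h import *;import pickle
S,T=[pickle.load(open(n+"0.pkl","rb")) for n in("side","top")]
res={}
for thr in(24,28,32):
    ms,cs,ss=cen(S,(205,280,30,28),thr,(222,293)); mt,ct,st=cen(T,(180,178,22,26),thr+12,(190,192))
    print(thr,cs,ss[:5],ct,st[:5],"wing",tri(S,cs,T,ct))
    pts=np.argwhere(mt)[:,::-1]; W=np.array([plane(T,p,.063)[:2] for p in pts]); w,v=np.linalg.eigh(np.cov(W.T));print(" yaw",np.degrees(np.arctan2(v[1,1],v[0,1])),np.sqrt(w*12))
    pts=np.argwhere(ms)[:,::-1]; W=np.array([plane(S,p,.063)[:2] for p in pts]); w,v=np.linalg.eigh(np.cov(W.T));print(" yawS",np.degrees(np.arctan2(v[1,1],v[0,1])))
# holes weighted darkness
def dark(d,c,r):
    x,y=map(int,c);g=d["image"].mean(2)[y-r:y+r+1,x-r:x+r+1];w=np.clip(np.median(g)-10-g,0,None);yy,xx=np.mgrid[y-r:y+r+1,x-r:x+r+1];return np.array([(w*xx).sum(),(w*yy).sum()])/w.sum()
hs,ht=dark(S,(273,203),4),dark(T,(297,198),4);X=tri(S,hs,T,ht);print("hole",hs,ht,X,plane(T,ht,.098),plane(S,hs,.098))
# wood holder
im=T["image"].astype(int);m=(im[...,0]>120)&(im[...,0]-im[...,2]>40)&(im[...,2]>70);m[:, :170]=0;m[:,220:]=0;m[:160]=0;m[215:]=0
m=cv2.morphologyEx(m.astype(np.uint8),cv2.MORPH_CLOSE,np.ones((9,9)));c=max(cv2.findContours(m,0,1)[0],key=cv2.contourArea)
W=np.array([plane(T,p,.03)[:2] for p in c[:,0]],np.float32)*1000;print("holder",cv2.minAreaRect(W))
E
```

```text
Traceback (most recent call last):
  File "h.py", line 14, in cen
    m,c,s=blob(g<thr,np.array(near)-[x,y]);M=np.zeros(d["image"].shape[:2],bool);M[y:y+h,x:x+w]=m
          ~~~~^^^^^^^^^^^^^^^^^^^^^^^^^^^^
  File "h.py", line 11, in blob
    k=min((i for i in range(1,n) if st[i,4]>5),key=lambda i:np.hypot(*(c[i]-near)));return l==k,c[k],st[k]
ValueError: min() iterable argument is empty
```

```bash
python3 - <<'E'
import pickle
S,T=[pickle.load(open(n+"0.pkl","rb")) for n in("side","top")]
print(S["image"].max(2)[282:306,212:236]);print(T["image"].max(2)[180:204,182:200])
E
```

```text
[[ 46  43  44  44  45  44  44  45  43  43  44  44  45  46  44  45  45  44
   48  46  46  45  43  44]
 [ 57  47  45  45  45  45  46  46  45  43  44  43  46  44  45  47  45  44
   45  44  45  43  45  43]
 [ 93  61  48  44  42  42  43  44  44  47  44  46  45  45  46  46  45  45
   44  44  44  45  44  46]
 [150 105  66  47  38  39  41  44  43  45  45  45  44  44  44  44  46  44
   45  45  44  43  45  47]
 [200 150  93  54  37  35  37  40  41  43  43  43  46  46  44  45  43  44
   45  46  48  45  44  44]
 [221 174 110  57  38  34  37  38  38  42  42  43  45  45  43  42  43  45
   46  44  45  43  44  45]
 [222 180 114  60  35  34  34  37  37  36  39  43  46  45  46  43  45  46
   43  46  45  44  47  46]
 [220 176 110  56  33  34  35  37  37  35  35  40  41  43  45  43  45  43
   46  44  43  46  44  46]
 [222 179 115  55  28  25  32  36  36  36  34  39  40  41  43  44  44  44
   45  45  44  45  46  46]
 [227 191 128  64  25  22  27  28  33  34  36  34  34  37  39  43  43  42
   46  42  44  45  45  45]
 [235 210 147  78  29  21  19  26  30  31  33  36  34  36  37  39  41  44
   44  45  45  4
[... 2425 characters left out ...]
199 207 211 218 220 209]
 [170 206 195 133  67  55  48  39  65 105 143 180 202 210 215 220 218 196]
 [193 216 197 129  66  51  37  62 123 166 186 200 207 211 217 220 211 178]
 [210 221 202 148  85  53  46  98 167 202 209 209 210 214 220 220 203 158]
 [220 223 206 165 122  94  91 137 187 209 212 210 211 217 221 217 193 138]
 [222 223 207 178 152 139 138 171 202 211 210 210 214 219 220 210 174 120]
 [211 217 209 187 168 163 172 191 208 211 211 211 217 220 218 196 148 101]
 [169 192 199 191 184 190 200 210 214 214 214 216 219 221 210 175 122  86]
 [ 95 122 142 162 185 202 211 216 218 218 218 218 220 217 196 147 101  75]
 [ 54  52  65  96 134 166 185 197 209 215 217 218 220 210 174 122  86  64]]
```

```bash
cat > m.py <<'E'
from h import *;import pickle
S,T=[pickle.load(open(n+"0.pkl","rb")) for n in("side","top")]
g=S["image"].max(2).copy();g=cv2.medianBlur(g,3)
def sub(g,x,y,w,h,thr,near):
    m=np.zeros(g.shape,bool);m[y:y+h,x:x+w]=g[y:y+h,x:x+w]<thr;return blob(m,near)
gt=T["image"].max(2)
for a,b in((40,115),(41,125),(42,135)):
    ms,cs,ss=sub(g,214,283,20,20,a,(222,293));mt,ct,st=sub(gt,183,184,12,16,b,(190,192))
    X=tri(S,cs,T,ct);print(a,b,cs,ss,ct,st,"wing",X,"repr",proj(S,X)-cs,proj(T,X)-ct,plane(T,ct,.063),plane(S,cs,.063))
    W=np.array([plane(T,p,.063)[:2] for p in np.argwhere(mt)[:,::-1]]);w,v=np.linalg.eigh(np.cov(W.T));print(" yaw",np.degrees(np.arctan2(v[1,1],v[0,1])),np.sqrt(w*12))
def dark(d,c,r):
    x,y=map(int,c);g=d["image"].mean(2)[y-r:y+r+1,x-r:x+r+1];w=np.clip(np.median(g)-10-g,0,None);yy,xx=np.mgrid[y-r:y+r+1,x-r:x+r+1];return np.array([(w*xx).sum(),(w*yy).sum()])/w.sum()
hs,ht=dark(S,(273,203),4),dark(T,(297,198),4);X=tri(S,hs,T,ht);print("hole",hs,ht,X,plane(T,ht,.098),plane(S,hs,.098))
im=T["image"].astype(int);m=(im[...,0]>120)&(im[...,0]-im[...,2]>40)&(im[...,2]>70);m[:, :170]=0;m[:,220:]=0;m[:160]=0;m[215:]=0
m=cv2.morphologyEx(m.astype(np.uint8),cv2.MORPH_CLOSE,np.ones((9,9)));c=max(cv2.findContours(m,0,1)[0],key=cv2.contourArea)
W=np.array([plane(T,p,.03)[:2] for p in c[:,0]],np.float32)*1000;print("holder",cv2.minAreaRect(W))
# pad top outline in the top view
im=T["image"].max(2);m=(im>150)&(im<205);_=0
mm,c,s=blob(m,(297,205));print("pad",c,s)
W=np.array([plane(T,p,.098)[:2] for p in np.argwhere(mm)[:,::-1]],np.float32)*1000;print(cv2.minAreaRect(W))
E
python3 m.py
```

```text
40 115 [221.63063063 292.7027027 ] [216 285  13  16 111] [189.49180328 192.04918033] [186 186   8  13  61] wing [0.58886074 0.24879519 0.06494876] repr [-0.02214429 -0.0060516 ] [0.00202979 0.01181167] [0.58931273 0.24918325 0.063     ] [0.58959745 0.24723767 0.063     ]
 yaw 160.25396250853194 [0.01527619 0.0377346 ]
41 125 [221.64347826 292.54782609] [216 285  13  16 115] [189.55384615 192.09230769] [186 186   8  13  65] wing [0.58876622 0.24856824 0.0652142 ] repr [0.03401113 0.00928908] [-0.00312179 -0.01814511] [0.58918176 0.24898734 0.063     ] [0.58975278 0.24679372 0.063     ]
 yaw 159.10029555411506 [0.01548679 0.03897787]
42 135 [221.65546218 292.38655462] [216 285  13  16 119] [189.36764706 192.20588235] [185 186   9  13  68] wing [0.58831206 0.24894284 0.06625059] repr [0.11222915 0.03062613] [-0.01031422 -0.05985841] [0.58881853 0.24953656 0.063     ] [0.58991771 0.24633206 0.063     ]
 yaw 156.68898760663112 [0.01630162 0.03921678]
hole [272.18518519 203.04357298] [296.47130834 197.75631217] [ 0.56984094 -0.07631715  0.09747176] [ 0.57000981 -0.07626911  0.098     ] [ 0.56921152 -0.07559879  0.098     ]
holder ((618.7697143554688, 239.33714294433594), (55.454959869384766, 124.98986053466797), 69.27032470703125)
pad [296.31949458 203.16064982] [247 148 104  95 554]
((580.5574951171875, -82.41386413574219), (254.21865844726562, 215.87876892089844), 70.16349029541016)
```

The hole is at about (0.570, -0.076, 0.0975). The wing centre is at about (0.589, 0.2487, 0.065), with its long axis at about 159°, and the holder's position agrees. Next is a helper that converts targets into tool-axis shifts.

```bash
cat > go.py <<'E'
# usage: go.py x y z yaw(deg of tool y): prints shift (cm) and turn (deg) in tool axes from the measured pose
import sys,numpy as np
from scipy.spatial.transform import Rotation as Ro
from bench import state
x,y,z,a=map(float,sys.argv[1:5]);s=state();q=s["tool_rot"];R=Ro.from_quat(np.r_[q[1:],q[0]])
c,d=np.cos(np.radians(a)),np.sin(np.radians(a))
G=Ro.from_matrix(np.array([[-d,c,0],[c,d,0],[0,0,-1.]]).T if 0 else np.c_[[-d,c,0],[c,d,0],[0,0,-1.]])
print("cm",np.round(R.inv().apply(np.array([x,y,z])-s["ee_pos"])*100,2),"deg",np.round((R.inv()*G).as_rotvec(degrees=True),2))
print("pos",np.round(s["ee_pos"],4),"yaw",np.round(np.degrees(np.arctan2(*R.as_matrix()[[1,0],1])),2),"q",np.round(s["joint_pos"],3),"F",np.round(s["ft_force"],2),"w",round(s["grip_width"],4),"t",s["clock"])
E
python3 go.py .589 .249 .15 69.3
```

```text
cm [-50.53 -18.25   3.66] deg [-0.09  0.    5.81]
pos [0.1476 0.5552 0.1863] yaw 75.11 q [ 1.291  0.32   1.566 -0.     1.257 -0.02 ] F [-0.14  0.51  0.61] w 0.0913 t 0.1
```

```bash
python3 -m pendant '[[[-25,-9,0,0,0,0,1],[-25,-9,0,0,0,0,1],[-25,-9,0,0,0,0,1],[-25,-9,0,0,0,0,1],[-50.5,-18.3,3,0,0,5.8,1],[-50.5,-18.3,3,0,0,5.8,1],[-50.5,-18.3,3,0,0,5.8,1],[-50.5,-18.3,3,0,0,5.8,1]]]'; python3 -m pendant '[[[0,0,0,0,0,0,1],[0,0,0,0,0,0,1],[0,0,0,0,0,0,1]]]'; python3 go.py .589 .249 .11 69.3
```

```text
clock: 1.1
ee_pos: [0.5585, 0.2698, 0.1605]
tool_rot: [-0.0, 0.18, 0.984, 0.0]
ft_force: [0.2, 0.3, -0.2]
grip_width: 0.0912
grasp_force: 0.0
clock: 1.48
ee_pos: [0.556, 0.2722, 0.1613]
tool_rot: [-0.0, 0.179, 0.984, 0.0]
ft_force: [-0.9, 0.3, 0.1]
grip_width: 0.0915
grasp_force: 0.0
cm [-3.9  -1.01  5.13] deg [ 0.01 -0.02  0.11]
pos [0.556  0.2722 0.1613] yaw 69.41 q [ 0.436  0.405  1.499  0.     1.237 -0.775] F [-0.85  0.35  0.15] w 0.0915 t 1.475
```

```bash
python3 -m pendant '[[[-3.9,-1,0,0,0,0.1,1],[-3.9,-1,2,0,0,0.1,1],[-3.9,-1,5,0,0,0.1,1],[-3.9,-1,5,0,0,0.1,1],[-3.9,-1,5,0,0,0.1,1]]]'; python3 go.py .589 .249 .044 69.3; python3 - <<'E'
from bench import get_image
import cv2,numpy as np
a,b=[get_image(n)["image"][:,:,::-1] for n in("side","top")]
c=lambda im,x,y:cv2.resize(im[y:y+90,x:x+120],(400,300),interpolation=2)
cv2.imwrite("pics/pre.png",np.hstack([c(a,160,230),c(b,130,140)]))
E
```

```text
clock: 2.1
ee_pos: [0.5902, 0.2491, 0.1124]
tool_rot: [0.001, 0.18, 0.984, 0.001]
ft_force: [-0.2, -0.4, 0.1]
grip_width: 0.0914
grasp_force: 0.0
cm [ 0.12 -0.07  6.84] deg [ 0.08  0.08 -0.  ]
pos [0.5902 0.2491 0.1124] yaw 69.3 q [ 0.381  0.472  1.517  0.     1.151 -0.828] F [-0.2  -0.4   0.06] w 0.0914 t 2.1
```

View pics/pre.png

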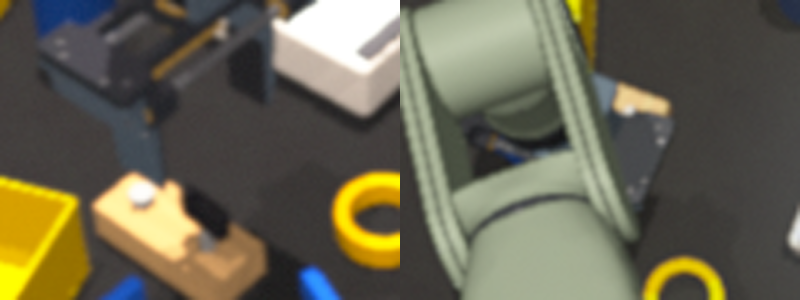

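The crop shows the open fingers at (140,150) and (255,65) straddling the black wing at (205,210). I'll descend and grip.

```bash
python3 -m pendant '[[[0.1,0,3,0,0,0,1],[0.1,0,6.8,0,0,0,1],[0.1,0,6.8,0,0,0,1],[0.1,0,6.8,0,0,0,1]]]'; python3 -m pendant '[[[0,0,0,0,0,0,0.25],[0,0,0,0,0,0,0.1],[0,0,0,0,0,0,0],[0,0,0,0,0,0,0],[0,0,0,0,0,0,0],[0,0,0,0,0,0,0],[0,0,0,0,0,0,0],[0,0,0,0,0,0,0]]]' 60;  python3 go.py .589 .249 .044 69.3
```

```text
clock: 2.7
ee_pos: [0.5905, 0.249, 0.045]
tool_rot: [0.001, 0.18, 0.984, 0.001]
ft_force: [-0.6, 0.1, 0.2]
grip_width: 0.0912
grasp_force: 0.0
clock: 3.7
ee_pos: [0.5892, 0.2484, 0.043]
tool_rot: [-0.0, 0.18, 0.984, 0.0]
ft_force: [-0.2, -0.1, -1.3]
grip_width: 0.0139
grasp_force: 0.0
cm [ 0.04  0.05 -0.1 ] deg [ 0.   -0.   -0.08]
pos [0.5892 0.2484 0.043 ] yaw 69.22 q [ 0.381  0.533  1.603  0.     1.006 -0.827] F [-0.23 -0.14 -1.35] w 0.0139 t 3.7
```

```bash
python3 -m pendant '[[[0,0,0,0,0,0,0],[0,0,0,0,0,0,0],[0,0,0,0,0,0,0],[0,0,0,0,0,0,0]]]' 60;  python3 -m pendant '[[[0,0,-1,0,0,0,0],[0,0,-3,0,0,0,0],[0,0,-6,0,0,0,0],[0,0,-10,0,0,0,0],[0,0,-14,0,0,0,0],[0,0,-14,0,0,0,0],[0,0,-14,0,0,0,0]]]';python3 go.py .570 -.076 .19 130
```

```text
clock: 4.2
ee_pos: [0.5892, 0.2484, 0.0431]
tool_rot: [-0.0, 0.18, 0.984, 0.0]
ft_force: [0.6, 0.1, -0.5]
grip_width: 0.0115
grasp_force: 59.9
clock: 5.08
ee_pos: [0.5887, 0.2482, 0.1828]
tool_rot: [-0.0, 0.18, 0.984, -0.0]
ft_force: [0.3, -0.7, -0.3]
grip_width: 0.0114
grasp_force: 59.9
cm [ -9.76 -30.97  -0.71] deg [-1.000e-02 -5.000e-02 -6.078e+01]
pos [0.5887 0.2482 0.1828] yaw 69.22 q [ 0.381  0.424  1.414  0.     1.305 -0.827] F [ 0.3  -0.66 -0.33] w 0.0114 t 5.075
```

```bash
python3 -m pendant '[[[-2.4,-7.7,-1,0,0,-20,0],[-4.8,-15.4,-1,0,0,-40,0],[-7,-22,-1,0,0,-55,0],[-9.8,-31,-1,0,0,-63.8,0],[-9.8,-31,-1,0,0,-63.8,0],[-9.8,-31,-1,0,0,-63.8,0],[-9.8,-31,-1,0,0,-63.8,0],[-9.8,-31,-1,0,0,-63.8,0]]]'; python3 -m pendant '[[[0,0,0,0,0,0,0],[0,0,0,0,0,0,0]]]'; python3 go.py .570 -.076 .16 133
```

```text
clock: 6.08
ee_pos: [0.5703, -0.0755, 0.192]
tool_rot: [-0.001, -0.366, 0.931, 0.001]
ft_force: [-0.4, 0.7, -0.6]
grip_width: 0.011
grasp_force: 59.9
clock: 6.32
ee_pos: [0.5709, -0.0752, 0.1929]
tool_rot: [-0.0, -0.367, 0.93, 0.0]
ft_force: [0.6, 0.5, -0.1]
grip_width: 0.0113
grasp_force: 59.9
cm [ 0.12 -0.    3.29] deg [ 0.02 -0.    0.07]
pos [ 0.5709 -0.0752  0.1929] yaw 133.07 q [-0.151  0.317  1.553  0.     1.272 -2.474] F [ 0.63  0.46 -0.13] w 0.0113 t 6.325
```

```bash
python3 -m pendant '[[[0.1,0,2.5,0,0,0,0],[0.1,0,5,0,0,0,0],[0.1,0,5,0,0,0,0],[0.1,0,5,0,0,0,0],[0.1,0,5,0,0,0,0]]]'; python3 go.py .570 -.076 .14 133; python3 - <<'E'
from bench import get_image
import cv2,numpy as np,pickle
A,B=[get_image(n) for n in("side","top")];pickle.dump((A,B),open("ab.pkl","wb"))
c=lambda im,x,y,w,h:cv2.resize(im["image"][y:y+h,x:x+w,::-1],(400,300),interpolation=2)
cv2.imwrite("pics/abv.png",np.hstack([c(A,246,170,52,39),c(B,230,150,120,90)]))
E
```

```text
clock: 6.95
ee_pos: [0.571, -0.0769, 0.1443]
tool_rot: [0.001, -0.367, 0.93, -0.001]
ft_force: [-0.1, -0.7, -0.4]
grip_width: 0.011
grasp_force: 59.9
cm [0.01 0.13 0.43] deg [-0.11  0.09  0.02]
pos [ 0.571  -0.0769  0.1443] yaw 133.02 q [-0.154  0.35   1.631  0.     1.158 -2.476] F [-0.05 -0.72 -0.44] w 0.011 t 6.95
```

View pics/abv.png

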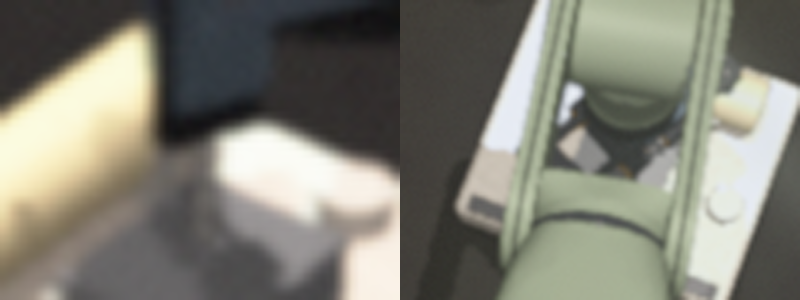

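The finger hides the wing. The grey shank runs from about (200,150) to (207,235) in the left crop, next to the hole at about (201,254). I'll enhance the contrast and mark the predicted points.

```bash
python3 - <<'E'
from h import *;import pickle
A,B=pickle.load(open("ab.pkl","rb"))
S0=pickle.load(open("side0.pkl","rb"))
print("pred tip",proj(A,np.array([.571,-.0769,.107])),"hole",proj(A,np.array([.5698,-.0763,.0975])))
f=lambda d:cv2.resize(cv2.createCLAHE(6,(2,2)).apply(cv2.cvtColor(d["image"][185:215,256:296],7)),(400,300),interpolation=2)
cv2.imwrite("pics/en.png",np.hstack([f(A),f(S0)]))
print(cv2.cvtColor(A["image"],7)[188:208,263:282])
E
```

```text
pred tip [271.74166576 200.1033986 ] hole [272.06049352 203.00583554]
[[170 151 120  83  48  39  40  48  61  76 113 173 220 238 244 248 249 250
  248]
 [156 143 124  98  74  69  74  80  89 100 128 185 232 247 250 250 250 250
  250]
 [141 132 122 106  93  94  99 101  99 106 132 189 236 248 250 251 250 250
  250]
 [128 121 114 105 101 103 107 104 101 105 135 198 239 248 251 250 249 249
  250]
 [116 113 107 104 102 103 105 101  98 106 137 193 234 246 248 249 247 245
  245]
 [109 108 106 105 101  99  96  91  92  98 120 164 209 232 240 242 242 241
  241]
 [107 107 106 104  99  95  86  79  86  95 105 130 166 196 217 229 235 238
  240]
 [112 111 108 103  96  90  81  77  89  99 105 118 142 162 179 198 216 227
  234]
 [120 113 106  95  89  86  81  78  90  98 102 114 134 149 155 164 176 192
  211]
 [121 113 100  88  82  80  76  79  87  94  94 104 128 144 151 153 154 161
  171]
 [117 108  95  83  79  77  76  76  86  91  88  95 119 139 147 149 150 152
  153]
 [108 100  92  82  80  77  76  78  88  94  91  90 104 126 139 147 147 148
  150]
 [103 101  96  89  82  78  76  80  86  94  93  94  95 106 122 134 138 145
  148]
 [102 100  99  95  87  83  79  80  84  87  91 100  93  90  97 103 112 129
  142]
 [102 101 101  97  93  87  81  81  82  85  88  90  86  80  80  82  88 105
  127]
 [102 102 103 100  97  89  84  81  81  85  81  79  78  79  78  76  79  87
  104]
 [102 103 102 101 100  95  90  87  85  84  81  79  76  76  77  77  77  79
   89]
 [103 102 102 102 101  99  98  95  91  84  78  77  76  77  77  78  77  79
   87]
 [102 101 102 102 102 102 101  98  93  84  78  78  76  78  78  76  76  78
   88]
 [102 101 103 102 102 102 102  99  94  87  81  77  78  77  77  77  77  78
   83]]
```

View pics/en.png

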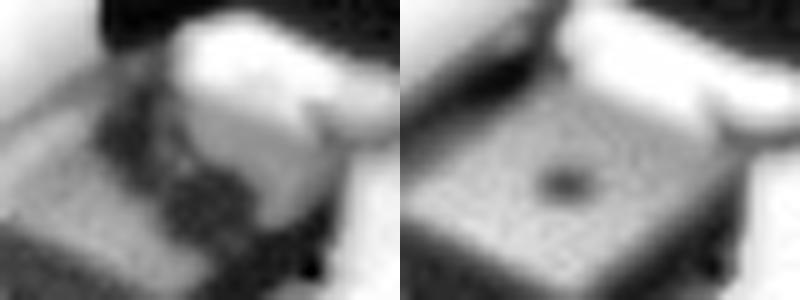

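Prediction and picture agree to within about half a pixel. I'll align and then feel for the hole gently.

```bash
python3 -m pendant '[[[0,0,0,0,0,0,0],[0,0,0,0,0,0,0]]]'; python3 go.py .570 -.0763 .139 133
```

```text
clock: 7.3
ee_pos: [0.5701, -0.0769, 0.1432]
tool_rot: [0.0, -0.367, 0.93, -0.0]
ft_force: [-0.3, 0.3, -1.1]
grip_width: 0.0112
grasp_force: 59.9
cm [-0.03  0.06  0.42] deg [-0.01  0.01  0.01]
pos [ 0.5701 -0.0769  0.1432] yaw 133.01 q [-0.154  0.35   1.633  0.     1.158 -2.476] F [-0.27  0.27 -1.06] w 0.0112 t 7.3
```

```bash
python3 -m pendant '[[[-0.03,0.06,0.4,0,0,0,0],[-0.03,0.06,0.6,0,0,0,0],[-0.03,0.06,0.8,0,0,0,0],[-0.03,0.06,0.9,0,0,0,0],[-0.03,0.06,1.0,0,0,0,0],[-0.03,0.06,1.0,0,0,0,0]]]'; python3 go.py .570 -.0763 .13 133
```

```text
clock: 8.05
ee_pos: [0.5703, -0.0765, 0.1331]
tool_rot: [0.0, -0.367, 0.93, -0.0]
ft_force: [1.1, -0.7, -1.1]
grip_width: 0.0114
grasp_force: 59.8
cm [0.01 0.03 0.31] deg [-0.05  0.03  0.01]
pos [ 0.5703 -0.0765  0.1331] yaw 133.01 q [-0.153  0.358  1.648 -0.     1.134 -2.475] F [ 1.1  -0.75 -1.05] w 0.0114 t 8.05
```

```bash
python3 -m pendant '[[[0,0,0.15,0,0,0,0],[0,0,0.3,0,0,0,0],[0,0,0.3,0,0,0,0]]]'; python3 -m pendant '[[[0,0,0.15,0,0,0,0],[0,0,0.3,0,0,0,0],[0,0,0.3,0,0,0,0]]]'; python3 go.py .570 -.0763 .13 133
```

```text
clock: 8.43
ee_pos: [0.5703, -0.0764, 0.13]
tool_rot: [0.0, -0.367, 0.93, -0.0]
ft_force: [1.0, -1.7, -0.7]
grip_width: 0.0108
grasp_force: 59.8
clock: 8.8
ee_pos: [0.5702, -0.0764, 0.127]
tool_rot: [0.0, -0.367, 0.93, -0.0]
ft_force: [2.9, -1.3, 0.1]
grip_width: 0.0115
grasp_force: 59.8
cm [ 0.01  0.01 -0.3 ] deg [-0.03  0.02  0.02]
pos [ 0.5702 -0.0764  0.127 ] yaw 133.02 q [-0.153  0.363  1.657 -0.     1.121 -2.475] F [ 2.92 -1.31  0.09] w 0.0115 t 8.8
```

In the hole, with a small sideways force. I'll ease it over by about 0.6 mm and keep going down.

```bash
python3 -m pendant '[[[-0.02,-0.05,0,0,0,0,0],[-0.02,-0.05,0.1,0,0,0,0],[-0.02,-0.05,0.2,0,0,0,0],[-0.02,-0.05,0.3,0,0,0,0],[-0.02,-0.05,0.3,0,0,0,0]]]'; python3 -m pendant '[[[0,0,0.1,0,0,0,0],[0,0,0.2,0,0,0,0],[0,0,0.2,0,0,0,0]]]'; python3 go.py .570 -.0763 .13 133
```

```text
clock: 9.43
ee_pos: [0.5703, -0.0765, 0.1239]
tool_rot: [-0.0, -0.367, 0.93, 0.0]
ft_force: [2.2, -1.4, 0.2]
grip_width: 0.0113
grasp_force: 59.8
clock: 9.8
ee_pos: [0.5703, -0.0765, 0.1219]
tool_rot: [-0.0, -0.367, 0.93, 0.0]
ft_force: [1.0, -1.1, 0.4]
grip_width: 0.0119
grasp_force: 59.8
cm [ 0.01  0.04 -0.81] deg [ 0.01 -0.    0.01]
pos [ 0.5703 -0.0765  0.1219] yaw 133.01 q [-0.153  0.368  1.663  0.     1.11  -2.475] F [ 0.97 -1.09  0.44] w 0.0119 t 9.8
```

```bash
for i in 1; do python3 -m pendant '[[[0,0,0.05,0,0,0,0],[0,0,0.1,0,0,0,0],[0,0,0.1,0,0,0,0]]]'|grep -E "ee|ft"; python3 -m pendant '[[[0,0,0.05,0,0,0,0],[0,0,0.1,0,0,0,0],[0,0,0.1,0,0,0,0]]]'|grep -E "ee|ft"; done
```

```text
ee_pos: [0.5704, -0.0764, 0.121]
ft_force: [2.0, -1.1, 0.5]
ee_pos: [0.5704, -0.0765, 0.12]
ft_force: [1.4, -0.9, 0.5]
```

```bash
python3 -m pendant '[[[0,0,0.05,0,0,0,0],[0,0,0.1,0,0,0,0],[0,0,0.1,0,0,0,0]]]'|grep -E "ee|ft"; python3 -m pendant '[[[0,0,0.05,0,0,0,0],[0,0,0.1,0,0,0,0],[0,0,0.1,0,0,0,0]]]'|grep -E "ee|ft"
```

```text
ee_pos: [0.5704, -0.0765, 0.119]
ft_force: [1.1, -1.3, 0.4]
ee_pos: [0.5704, -0.0765, 0.118]
ft_force: [1.2, -1.6, 0.7]
```

```bash
python3 -m pendant '[[[0,0,0.05,0,0,0,0],[0,0,0.1,0,0,0,0],[0,0,0.1,0,0,0,0]]]'|grep -E "ee|ft"
```

```text
ee_pos: [0.5704, -0.0765, 0.117]
ft_force: [2.4, -1.4, 0.8]
```

```bash
python3 -m pendant '[[[0,0,0.05,0,0,0,0],[0,0,0.1,0,0,0,0],[0,0,0.1,0,0,0,0]]]'|grep -E "ee|ft"
```

```text
ee_pos: [0.5704, -0.0765, 0.116]
ft_force: [2.2, -1.8, 0.1]
```

```bash
python3 -m pendant '[[[0,0,0.05,0,0,0,0],[0,0,0.1,0,0,0,0],[0,0,0.1,0,0,0,0]]]'|grep -E "ee|ft"
```

```text
ee_pos: [0.5704, -0.0764, 0.115]
ft_force: [1.5, -0.7, -0.2]
```

```bash
python3 -m pendant '[[[0,0,0.05,0,0,0,0],[0,0,0.1,0,0,0,0],[0,0,0.1,0,0,0,0]]]'|grep -E "ee|ft"
```

```text
ee_pos: [0.5704, -0.0765, 0.114]
ft_force: [1.1, -1.7, 0.8]
```

```bash
python3 -m pendant '[[[0,0,0.05,0,0,0,0],[0,0,0.1,0,0,0,0],[0,0,0.1,0,0,0,0]]]'|grep -E "ee|ft"
```

```text
ee_pos: [0.5704, -0.0765, 0.113]
ft_force: [1.3, -0.9, 0.1]
```

```bash
python3 -m pendant '[[[0,0,0.05,0,0,0,0],[0,0,0.1,0,0,0,0],[0,0,0.1,0,0,0,0]]]'|grep -E "ee|ft"
```

```text
ee_pos: [0.5704, -0.0765, 0.1122]
ft_force: [0.9, -0.3, 1.4]
```

```bash
python3 -m pendant '[[[0,0,0.05,0,0,0,0],[0,0,0.05,0,0,0,0],[0,0,0.05,0,0,0,0]]]'|grep -E "ee|ft"
```

```text
ee_pos: [0.5705, -0.0765, 0.1118]
ft_force: [0.9, -1.1, 3.4]
```

```bash
python3 -m pendant '[[[0,0,0.05,0,0,0,0],[0,0,0.05,0,0,0,0],[0,0,0.05,0,0,0,0]]]'|grep -E "ee|ft"
```

```text
ee_pos: [0.5705, -0.0765, 0.1113]
ft_force: [0.9, -1.0, 4.9]
```

Contact with the core at a depth of about 23 mm. I'll build up to about 17 N.

```bash
python3 -m pendant '[[[0,0,0.08,0,0,0,0],[0,0,0.08,0,0,0,0],[0,0,0.08,0,0,0,0]]]'|grep -E "ee|ft"
```

```text
ee_pos: [0.5706, -0.0765, 0.1108]
ft_force: [0.6, -1.3, 6.9]
```

```bash
python3 -m pendant '[[[0,0,0.05,0,0,0,0],[0,0,0.05,0,0,0,0],[0,0,0.05,0,0,0,0]]]'|grep -E "ee|ft"
```

```text
ee_pos: [0.5707, -0.0766, 0.1105]
ft_force: [-0.1, -1.4, 7.4]
```

```bash
python3 -m pendant '[[[0,0,0.1,0,0,0,0],[0,0,0.1,0,0,0,0],[0,0,0.1,0,0,0,0]]]'|grep -E "ee|ft"
```

```text
ee_pos: [0.5708, -0.0766, 0.1099]
ft_force: [0.7, -1.7, 8.6]
```

```bash
python3 -m pendant '[[[0,0,0.1,0,0,0,0],[0,0,0.1,0,0,0,0],[0,0,0.1,0,0,0,0]]]'|grep -E "ee|ft|gr"
```

```text
ee_pos: [0.571, -0.0766, 0.1094]
ft_force: [-0.8, -3.0, 11.9]
grip_width: 0.0108
grasp_force: 60.0
```

```bash
python3 -m pendant '[[[0,0,0.1,0,0,0,0],[0,0,0.1,0,0,0,0],[0,0,0.1,0,0,0,0]]]'|grep -E "ee|ft"
```

```text
ee_pos: [0.5711, -0.0767, 0.1089]
ft_force: [-0.5, -1.2, 14.1]
```

```bash
python3 -m pendant '[[[0,0,0.05,0,0,0,0],[0,0,0.05,0,0,0,0]]]'|grep -E "ee|ft"; python3 -m pendant '[[[0,0,0,0,0,0,0]]]'|grep -E "ft";python3 -m pendant '[[[0,0,0,0,0,0,0]]]'|grep -E "ft"
```

```text
ee_pos: [0.5712, -0.0767, 0.1086]
ft_force: [-1.3, -1.6, 15.4]
ft_force: [-1.3, -1.8, 15.3]
ft_force: [-1.4, -1.4, 14.8]
```

```bash
python3 -m pendant '[[[0,0,0.06,0,0,8,0],[0,0,0.06,0,0,16,0],[0,0,0.06,0,0,24,0],[0,0,0.06,0,0,32,0],[0,0,0.06,0,0,40,0]]]'|grep -E "ee|ft"; python3 go.py .570 -.0763 .13 133|tail -1
```

```text
ee_pos: [0.5704, -0.0771, 0.1075]
ft_force: [-2.6, -2.2, 13.0]
pos [ 0.5704 -0.0771  0.1075] yaw 92.79 q [-1.540e-01  3.810e-01  1.684e+00 -1.000e-03  1.076e+00 -1.772e+00] F [-2.57 -2.2  13.01] w 0.0112 t 17.3
```

```bash
python3 -m pendant '[[[0,0,0.14,0,0,0,0],[0,0,0.14,0,0,0,0],[0,0,0.14,0,0,5,0],[0,0,0.14,0,0,10,0]]]'|grep -E "ee|ft"
```

```text
ee_pos: [0.5702, -0.077, 0.1067]
ft_force: [-3.2, -2.0, 17.5]
```

```bash
python3 -m pendant '[[[0,0,0.05,0,0,8,0],[0,0,0.05,0,0,16,0],[0,0,0.07,0,0,24,0]]]'|grep -E "ee|ft"
```

```text
ee_pos: [0.5697, -0.0765, 0.1061]
ft_force: [-3.7, -1.2, 18.8]
```

```bash
python3 -m pendant '[[[0,0,0,0,0,8,0],[0,0,0,0,0,16,0],[0,0,0.02,0,0,24,0],[0,0,0.02,0,0,30,0]]]'|grep -E "ee|ft"
```

```text
ee_pos: [0.5694, -0.0758, 0.1058]
ft_force: [-3.5, 0.9, 18.3]
```

```bash
python3 -m pendant '[[[0,0,0.02,0,0,8,0],[0,0,0.04,0,0,16,0],[0,0,0.04,0,0,24,0],[0,0,0.04,0,0,30,0]]]'|grep -E "ee|ft"; python3 go.py .570 -.0763 .13 133|tail -1
```

```text
ee_pos: [0.5696, -0.0751, 0.1055]
ft_force: [-4.6, 2.6, 17.2]
pos [ 0.5696 -0.0751  0.1055] yaw -1.21 q [-0.153  0.382  1.687  0.003  1.073 -0.133] F [-4.61  2.57 17.2 ] w 0.0113 t 19.175
```

Turned 134° so far at 17 to 18 N. I'll ease off the side force while continuing.

```bash
python3 -m pendant '[[[0.04,-0.07,0.02,0,0,4,0],[0.04,-0.07,0.04,0,0,12,0],[0.04,-0.07,0.05,0,0,20,0],[0.04,-0.07,0.05,0,0,28,0]]]'|grep -E "ee|ft"
```

```text
ee_pos: [0.5699, -0.0744, 0.1052]
ft_force: [-3.3, 3.7, 18.8]
```

```bash
python3 -m pendant '[[[0,0,0.02,0,0,8,0],[0,0,0.04,0,0,16,0],[0,0,0.04,0,0,24,0],[0,0,0.05,0,0,30,0]]]'|grep -E "ee|ft"; python3 go.py .570 -.0763 .13 133|tail -1
```

```text
ee_pos: [0.5706, -0.0742, 0.1049]
ft_force: [-0.9, 3.1, 19.1]
pos [ 0.5706 -0.0742  0.1049] yaw -59.23 q [-0.152  0.382  1.689  0.004  1.068  0.88 ] F [-0.88  3.09 19.1 ] w 0.0113 t 20.175
```

```bash
python3 -m pendant '[[[0,0,-0.02,0,0,8,0],[0,0,-0.02,0,0,16,0],[0,0,0,0,0,24,0],[0,0,0,0,0,30,0]]]'|grep -E "ee|ft"
```

```text
ee_pos: [0.5714, -0.0743, 0.1049]
ft_force: [-0.1, 4.2, 16.8]
```

```bash
python3 -m pendant '[[[0,0,0.02,0,0,8,0],[0,0,0.02,0,0,16,0],[0,0,0.02,0,0,24,0],[0,0,0.03,0,0,30,0]]]'|grep -E "ee|ft"; python3 go.py .570 -.0763 .13 133|tail -1
```

```text
ee_pos: [0.572, -0.0746, 0.1047]
ft_force: [0.9, 3.8, 16.0]
pos [ 0.572  -0.0746  0.1047] yaw -119.22 q [-0.152  0.382  1.689  0.004  1.065  1.927] F [ 0.87  3.79 15.95] w 0.0111 t 21.175
```

```bash
python3 -m pendant '[[[0,0,0.05,0,0,8,0],[0,0,0.06,0,0,16,0],[0,0,0.06,0,0,24,0],[0,0,0.06,0,0,31,0]]]'|grep -E "ee|ft|cl"; python3 - <<'E'
from bench import state
print(state()["moment"],state()["joint_pos"][5])
E
```

```text
clock: 21.68
ee_pos: [0.5725, -0.0753, 0.1043]
ft_force: [1.5, 1.5, 16.5]
[ 0.36422051 -0.24035068  0.06060549] 2.4687169830731786
```

283° turned under about 17 N. I'll unload most of the push, release, lift off and look.

```bash
python3 -m pendant '[[[0,0,-0.2,0,0,0,0],[0,0,-0.4,0,0,0,0],[0,0,-0.4,0,0,0,0]]]'|grep -E "ee|ft|cl"
```

```text
clock: 22.05
ee_pos: [0.5719, -0.0753, 0.1063]
ft_force: [3.9, 1.0, 6.2]
```

```bash
python3 -m pendant '[[[0,0,0,0,0,0,0.65],[0,0,0,0,0,0,0.65],[0,0,0,0,0,0,0.65],[0,0,0,0,0,0,0.65],[0,0,0,0,0,0,0.65],[0,0,0,0,0,0,0.65],[0,0,0,0,0,0,0.65],[0,0,0,0,0,0,0.65]]]'; python3 go.py .570 -.0763 .15 30
```

```text
clock: 23.05
ee_pos: [0.5697, -0.0761, 0.1051]
tool_rot: [-0.0, 0.866, -0.5, 0.0]
ft_force: [-0.1, 0.8, -1.1]
grip_width: 0.0594
grasp_force: 0.0
cm [ 0.04 -0.01 -4.49] deg [-0.0000e+00 -1.0000e-02 -1.7999e+02]
pos [ 0.5697 -0.0761  0.1051] yaw -149.99 q [-0.153  0.382  1.688  0.     1.071  2.465] F [-0.12  0.78 -1.12] w 0.0594 t 23.05
```

```bash
python3 -m pendant '[[[0,0,-2,0,0,0,0.65],[0,0,-5,0,0,0,0.65],[0,0,-7,0,0,-10,0.65],[0,0,-7,0,0,-20,0.65],[0,0,-7,0,0,-30,0.65],[0,0,-7,0,0,-40,0.65],[0,0,-7,0,0,-50,0.65],[0,0,-7,0,0,-60,0.65]]]'|grep ee; python3 -m pendant '[[[0,0,0,0,0,-10,0.65],[0,0,0,0,0,-20,0.65],[0,0,0,0,0,-30,0.65],[0,0,0,0,0,-40,0.65],[0,0,0,0,0,-50,0.65],[0,0,0,0,0,-60,0.65],[0,0,0,0,0,-60,0.65]]]'|grep ee; python3 - <<'E'
from bench import get_image
import cv2,numpy as np,pickle
A=get_image("side");pickle.dump(A,open("a2.pkl","wb"))
cv2.imwrite("pics/rel.png",cv2.resize(A["image"][150:225,225:325,::-1],(800,600),interpolation=2))
E
```

```text
ee_pos: [0.5696, -0.0761, 0.1751]
ee_pos: [0.5697, -0.0761, 0.175]
```

View pics/rel.png

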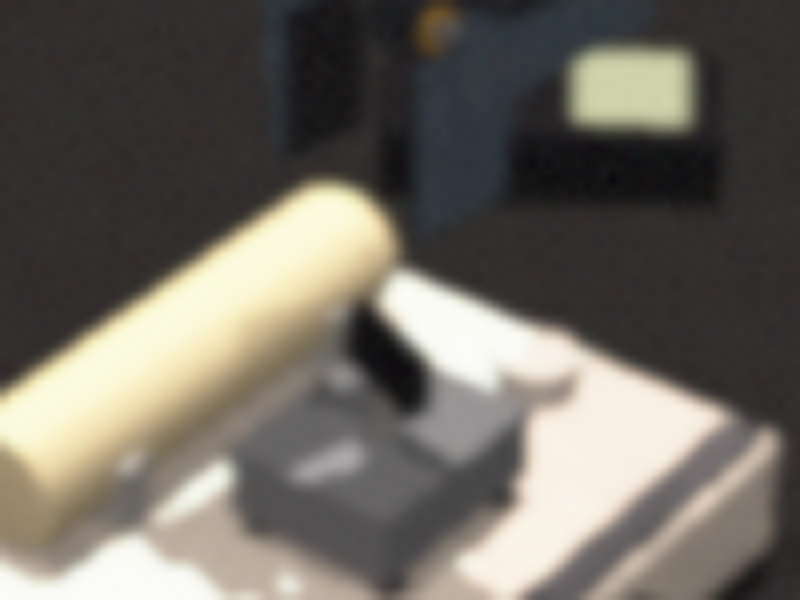

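The screw stands upright in the hole, with its wing at about (273,194) in the full picture. To be safe on thread, I'll add a second grip at the half-turn.

```bash
python3 -m pendant '[[[0,0,0,0,0,-10,0.65],[0,0,0,0,0,-20,0.65],[0,0,0,0,0,-30,0.65],[0,0,0,0,0,-40,0.65],[0,0,0,0,0,-50,0.65],[0,0,0,0,0,-60,0.65],[0,0,0,0,0,-60,0.65]]]'|grep ee; python3 go.py .570 -.0763 .106 30; python3 - <<'E'
from h import *;import pickle
A=pickle.load(open("a2.pkl","rb"))
g=cv2.medianBlur(A["image"].max(2),3);m=np.zeros(g.shape,bool);m[184:204,266:281]=g[184:204,266:281]<45
M,c,s=blob(m,(273,194));print(c,s)
for z in(.126,.129,.132,.135):print(z,proj(A,np.array([.570,-.0763,z])))
E
```

```text
ee_pos: [0.5697, -0.076, 0.1751]
cm [-0.04  0.01  6.91] deg [ 0.01 -0.01 -0.22]
pos [ 0.5697 -0.076   0.1751] yaw 29.78 q [-0.153  0.327  1.585  0.     1.23  -0.673] F [-0.65 -0.09  0.58] w 0.0592 t 25.85
[272.71698113 194.71698113] [269 190   9  11  53]
0.126 [272.06111913 194.80328326]
0.129 [272.06838935 193.92759482]
0.132 [272.07568153 193.04926254]
0.135 [272.08299575 192.16827444]
```

```bash
python3 -m pendant '[[[0,0,3,0,0,0,0.65],[0,0,6,0,0,0,0.65],[0,0,6.8,0,0,0,0.65],[0,0,6.8,0,0,0,0.65]]]'|grep -E "ee|ft"; python3 -m pendant '[[[0,0,0,0,0,0,0],[0,0,0,0,0,0,0],[0,0,0,0,0,0,0],[0,0,0,0,0,0,0],[0,0,0,0,0,0,0],[0,0,0,0,0,0,0],[0,0,0,0,0,0,0],[0,0,0,0,0,0,0]]]' 60|grep -E "ee|ft|gr"
```

```text
ee_pos: [0.5699, -0.0761, 0.1072]
ft_force: [-0.4, -0.1, 0.2]
ee_pos: [0.5697, -0.0761, 0.1071]
ft_force: [0.8, -0.6, 1.6]
grip_width: 0.0113
grasp_force: 60.0
```

```bash
python3 -m pendant '[[[0,0,0.1,0,0,0,0],[0,0,0.2,0,0,0,0],[0,0,0.2,0,0,0,0]]]'|grep -E "ee|ft|gr"
```

```text
ee_pos: [0.57, -0.0761, 0.1059]
ft_force: [-0.9, -0.4, 5.7]
grip_width: 0.0114
grasp_force: 60.0
```

```bash
python3 -m pendant '[[[0,0,0.1,0,0,0,0],[0,0,0.2,0,0,0,0],[0,0,0.25,0,0,0,0],[0,0,0.25,0,0,0,0]]]'|grep -E "ee|ft"
```

```text
ee_pos: [0.5703, -0.0761, 0.1046]
ft_force: [-3.5, 0.2, 11.8]
```

```bash
python3 -m pendant '[[[0,0,0.05,0,0,0,0],[0,0,0.1,0,0,0,0],[0,0,0.1,0,0,0,0]]]'|grep -E "ee|ft"
```

```text
ee_pos: [0.5705, -0.0761, 0.104]
ft_force: [-2.9, 0.3, 13.5]
```

```bash
python3 -m pendant '[[[0,0,0.06,0,0,0,0],[0,0,0.12,0,0,0,0],[0,0,0.12,0,0,0,0]]]'|grep -E "ee|ft"
```

```text
ee_pos: [0.5706, -0.0761, 0.1034]
ft_force: [-3.1, 1.2, 17.0]
```

```bash
python3 -m pendant '[[[0,0,0.03,0,0,8,0],[0,0,0.05,0,0,16,0],[0,0,0.05,0,0,24,0],[0,0,0.06,0,0,30,0]]]'|grep -E "ee|ft"
```

```text
ee_pos: [0.5709, -0.0764, 0.1033]
ft_force: [-3.9, 0.0, 18.3]
```

```bash
python3 -m pendant '[[[0,0,0.0,0,0,8,0],[0,0,0.0,0,0,16,0],[0,0,0.02,0,0,24,0],[0,0,0.02,0,0,32,0],[0,0,0.02,0,0,40,0]]]'|grep -E "ee|ft"
```

```text
ee_pos: [0.5707, -0.0757, 0.1024]
ft_force: [-2.5, 2.2, 14.7]
```

```bash
python3 -m pendant '[[[0,0,0.02,0,0,8,0],[0,0,0.04,0,0,16,0],[0,0,0.04,0,0,24,0],[0,0,0.04,0,0,32,0],[0,0,0.04,0,0,40,0]]]'|grep -E "ee|ft"; python3 go.py .570 -.0763 .13 133|tail -1
```

```text
ee_pos: [0.5708, -0.0755, 0.1021]
ft_force: [-3.0, 3.4, 16.5]
pos [ 0.5708 -0.0755  0.1021] yaw -80.25 q [-0.152  0.384  1.693  0.002  1.061  1.247] F [-2.96  3.4  16.51] w 0.0114 t 30.725
```

About 393° in all now, all of it under push. I'll unload, release and lift clear.

```bash
python3 -m pendant '[[[0,0,-0.2,0,0,0,0],[0,0,-0.45,0,0,0,0],[0,0,-0.45,0,0,0,0]]]'|grep -E "ee|ft|cl"; python3 -m pendant '[[[0,0,0,0,0,0,0.65],[0,0,0,0,0,0,0.65],[0,0,0,0,0,0,0.65],[0,0,0,0,0,0,0.65],[0,0,0,0,0,0,0.65],[0,0,0,0,0,0,0.65],[0,0,0,0,0,0,0.65],[0,0,0,0,0,0,0.65]]]'|grep -E "ee|ft|gr"
```

```text
clock: 31.1
ee_pos: [0.5704, -0.0755, 0.1042]
ft_force: [1.1, 2.3, 5.2]
ee_pos: [0.5697, -0.076, 0.1037]
ft_force: [0.9, -0.6, -0.5]
grip_width: 0.0592
grasp_force: 0.0
```

```bash
python3 -m pendant '[[[0,0,-2,0,0,0,0.65],[0,0,-5,0,0,0,0.65],[0,0,-10,0,0,0,0.65],[0,0,-14,0,0,0,0.65],[0,0,-14,0,0,0,0.65],[0,0,-14,0,0,0,0.65]]]'|grep -E "ee|ft|cl"; python3 - <<'E'
from bench import get_image
import cv2,numpy as np,pickle
A=get_image("side")
cv2.imwrite("pics/end.png",cv2.resize(A["image"][150:225,225:325,::-1],(800,600),interpolation=2))
E
```

```text
clock: 32.85
ee_pos: [0.5691, -0.076, 0.2428]
ft_force: [-0.1, 0.5, -0.5]
```

View pics/end.png

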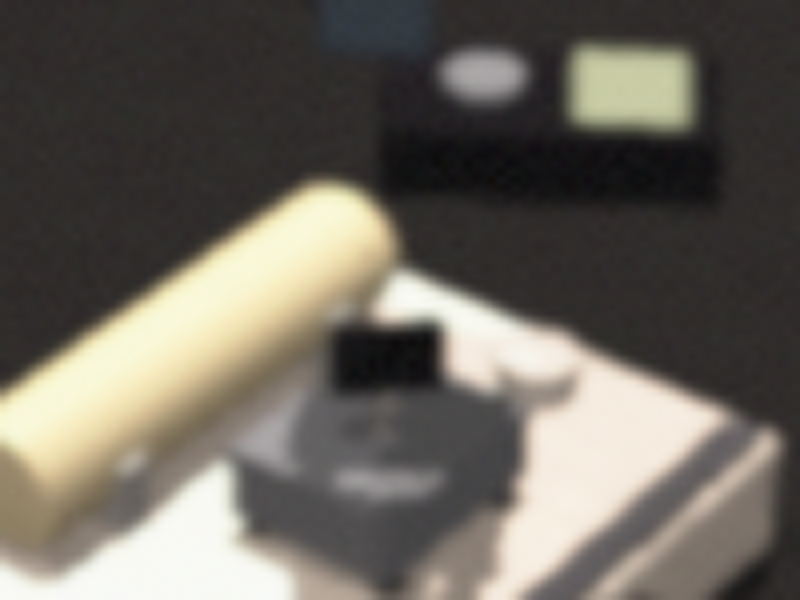

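The screw stands upright in the hole, with its wing square and level at crop (388,355). The cap and the meter look unmoved, and the gripper is clear. Handing in.

```bash
python3 -c "from bench import close_job; print(close_job())"
```

```text
the job is handed in; nothing more can be done
None
```

The job is handed in: the black wing screw stands upright in the pilot hole, turned about 390° clockwise in two grips (13–19 N at the readings, mostly 15–19 N) and released with the gripper clear; the thread and core values can't be read directly, and no verdict came back.

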